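Tighten the last gluing-clamp screw on a qin with the preset slip key

ROBOT

A 6-joint arm with a two-finger parallel gripper is mounted at the origin on the work surface. World frame = base frame: x ahead of the robot, y to its left, z up, the work surface at z = 0. Lengths are in m, angles in rad, forces in N, time in s.
With the tool pointing down it reaches from about 0.225 to 0.875 m from the base axis. Payload 3.4 kg.
Tool frame: the origin (TCP) lies on the centre line of the jaws, within the pads' length; the fingertips stand 17 mm ahead of it and the grasp point (between the pads) lies 2 mm behind it (nose_length is the distance from the TCP to the fingertips, in m); z points along the fingers, y is the line along which they close (so a half turn about z gives the same grasp; the last joint's range is limited). The gripper opens to 85 mm and grips with 20 to 120 N. Pads are 22 mm wide; open, the fingers measure 114 mm over their backs; the gripper's body (76 mm by 85 mm) begins 54 mm behind the grasp point. The pads swing forward as they close: fully open they stand 13 mm farther back than shut.
Start: joints at [-1.414, 0.276, 1.505, -0, 1.361, -0.121], TCP at [0.158, -0.553, 0.248] pointing down, gripper open.
Joint ranges: [-2.89, 2.89], [-0.75, 2.08], [0.22, 2.7], [-1.18, 4.32], [0.11, 2.71], [-2.7, 2.7]. Speed limits (rad/s): [2.57, 2.57, 3.14, 3.14, 3.14, 3.14].

INTERFACE

Orientations are given as a unit quaternion [w, x, y, z].
In Python, from rig import get_state, get_image, sign_off, find_in, place_of, nose_length gives the robot as it stands.
- The arm moves only by the tool apply_moves, never from a script. Its argument "deltas" is one flat list of numbers, 5 for each row, row after row: the finger opening in mm, from 0 to 85.4, then the shift along the tool's x, y, z in mm, then the turn about the tool's z in degrees. A call has 1 to 12 rows; each row is the pose to reach, as a shift and turn from the pose commanded when the call began, along the tool's axes at that moment; what a row does not reach only later rows make up. A row lasts 1/12 s, in which the tool goes at most 41.7 mm and 7.16 degrees, less where a joint would pass 70% of its speed; a pose out of reach is approached as far as the arm can. A call with a gripper value outside its range is refused whole. The fingers move at their own pace and stop on an object; "squeeze" is the grip in N (left out, the last holds). Time passes only in rows, so rows that repeat a pose let the fingers close. It gives the time, the measured TCP pose, the force, the opening and the grip force at its end, in the units of the state.
- get_state(): the state, without advancing time (a new reading comes with each control period).
- get_image(name): name is "scene" or "top" or "wrist"; returns a dict with "frame" (400x640x3 uint8, red, green, blue), "K" (3x3 intrinsics, pixels), "position" and "orientation" of the camera in the world. Camera axes: x right, y down, z forward; pixel columns grow to the right and rows downward; lengths in m; the calibration is good to about 2 mm. The wrist camera is an equidistant fisheye: a pixel r from the principal point sees the ray r / f radians off the axis. A picture is of the moment at which its call begins. There is no depth.
- sign_off(): hands the job in; it is judged then, once.
Trained networks look in a picture, given as the dict that the camera call returned (one of the last four; its "shot" number tells which), for a name from the list of things; names that differ only in an ending like _2 or _b are one class to them, and where a whole thing is asked for, a point or a joint stands for the part that bears it (a point fixed in the world has none). Each returns a list of dicts, best first, with "score" (0 to 1); they miss things now and then, are a little off and sometimes report something else, mostly with a low value. They report only what shows in the picture. A call takes as long as a camera call. They do not tell look-alikes from the thing itself.
- find_in(query, picture): "point" ([column, row] in pixels, amid what is visible of it).
- place_of(query, picture): "point" ([column, row] in pixels: a listed point, or the origin of a listed thing).
The state is a dict: "clock": time; "qpos": joint angles; "qd": joint speeds; "effort": joint torques, N m; "position": TCP position; "ee_rot": TCP orientation; "contact_force": force on the tool from outside, world axes, zero at the start; "moment": the same for the moment, N m; "width": finger opening in m; "gripper_force": force on a finger pad.
Only numpy, scipy, OpenCV 4.12 (cv2) and the standard library are available. Lean on these libraries where they do the work, as an engineer would, in place of code of your own. Each camera call takes 0.05 s, during which the arm holds its last target. There are 200 camera calls.

TASK

The qin body is being glued and one brass clamp screw is still loose. Take the orange slip key from its stand, seat its socket fully on the brass square head without pressing hard, turn it clockwise (seen from above) until you feel the key slip, and stop at once, within about twenty degrees of slipping, or the joint is starved of glue. Lift the key off with the screw left tight and stand it upright again in the hole of its stand, without disturbing the jar, the inkstone or the instrument.

Things in the scene. Friction and masses are not known exactly. Their poses are not given: they have to be found in the camera images.
- key: The slip key: 0.35 kg, 114 mm high, starting upright in its stand at any turn; origin at the socket's mouth, z up the key. From below: steel nose (35 mm diameter, 26 mm high), thin shank, black clutch housing (40 mm diameter, 50 to 74 mm up), neck (16 mm diameter, to 86 mm), T-handle bar. The bar turns on the rest only above 0.36 N m: then it slips smoothly at a steady 0.36 N m and stays there.
- key_grip (a point): Centre of the key's orange T-handle bar, on the key's axis 100 mm above the socket's mouth: bar 90 mm long (its x), 24 mm thick (its y, flat sides), 28 mm high (its z). At the start the handle has not slipped: its axes are parallel to those of key_socket; white marks on bar and housing line up.
- key_socket (a point): Mouth of the key's socket, at the key's lower end on its axis, z up; turns with nose, shank and housing. The socket is a square recess 19.5 mm wide (sides along this x and y) and 15 mm deep. It drops onto the square head when their sides are within about 9 degrees (any of four turns); otherwise it rests on the head's chamfer some 11 mm too high: turn it under light pressure until it drops.
- screw_top (a point): Top centre of the loose brass screw's head; z up, axes do not turn with the head. Head 17 mm square at an unmeasured turn, 14 mm high, top 3.5 mm chamfered, on a dark round collar (33 mm across) where the seated socket's mouth rests. Tightens clockwise from above, sinking 4 mm a turn; starts 0.2 to 1.0 rad short of tight, takes 0.06 N m to run, then stops dead. Stays where left.
- clamp_top (a point): Centre of the top face of the middle clamp's upper bar: dark hardwood, 275 mm long (its x), 46 mm wide, top 117 mm above the bench; fixed. The loose screw's axis stands 115 mm from it towards -x. With the loose screw tight the top of its head is 21 mm above this point. At the bar's far end is a tightened dark steel screw with an orange stripe.
- key_stand: Wooden block 100 x 100 x 45 mm, fixed to the bench, origin at the centre of its underside; a round hole of 41 mm diameter and 35 mm depth in the middle of its top, in which the key stands (hole floor 10 mm above the bench).
- qin: The instrument body being glued: 1.2 m long (its y), up to 194 mm wide, 55 mm thick, pale wood, face down, its flat back 85 mm above the bench, origin at the centre of its underside; fixed. It is held by three clamps; only the middle one has a brass screw.
- lacquer_jar: Blue glazed jar with wooden lid, 80 mm diameter, 86 mm high, loose; origin at its underside. Leave alone.
- inkstone: Dark slate inkstone 90 x 130 x 24 mm between robot and instrument, loose; origin at the centre of its underside. Leave alone.
Not all that is in view belongs to the job. What is shaped like the key_stand but purple is not meant. There is more than one size of the key; the job needs the larger.

How it is judged:
On the way, in this order (a step that is already met when the one before it is completed fails the run):
1. the key's socket is fully seated on the brass screw's square head (horizontal distance between key_socket and screw_top below 0.004 m and z of key_socket in the frame of screw_top below -0.0115 m and angle between key_socket's own z axis and vertical below 0.08 rad), for 0.2 s.
2. the screw is tight and the key, still on it, has slipped (by more than 3 degrees) (horizontal distance between key_socket and screw_top below 0.004 m and z of key_socket in the frame of screw_top below -0.009 m and angle between the x axis of key_socket and the x axis of key_grip, either way round above 0.05 rad and z of screw_top in the frame of clamp_top below 0.02106 m), for 0.1 s.
At the end, for the whole second after the job is handed in: The brass screw is tight (within about 0.1 rad of its stop), the key has slipped by more than 3 and less than 23 degrees in all, and it stands released, upright and at rest on the floor of its stand's hole (z of screw_top in the frame of clamp_top below 0.02106 m and angle between the x axis of key_socket and the x axis of key_grip, either way round between 0.05 and 0.4 rad and horizontal distance between key_socket and key_stand below 0.006 m and z of key_socket in the frame of key_stand below 0.0125 m and angle between key_socket's own z axis and vertical below 0.1 rad and linear speed of key below 0.02 m/s); the robot touches nothing.
It fails at once if the key slips by more than 23 degrees (0.4 rad) (angle between the x axis of key_socket and the x axis of key_grip, either way round above 0.4 rad).
It fails at once if the key bears on the screw with more than 60 N in all (turning it to the slip makes some 40 N sideways by itself) (contact force between key and screw above 60 N).
It fails at once if the robot or the key knocks the instrument with more than 10 N (contact force between any of the fingers, the arm, key and qin above 10 N).
It fails at once if the key is tipped over or dropped (angle between key_socket's own z axis and vertical above 0.5 rad).
It fails at once if the jar or the inkstone is pushed more than 20 mm (distance of any of lacquer_jar, inkstone from where it was at the start of the episode above 0.02 m).
It also fails if it takes over 69 s, if anything falls off the work surface, if the arm or the gripper's body presses on something with over 40 N, if the wrist force passes 120 N, or if a joint passes its speed limit or range.

## Working session

There is one attempt and no reset: what is moved stays moved. The work goes in short steps, Python scripts to look and compute and a tool call to move; the robot and the scene stay as the last step left them, time stands still between calls to the robot, and variables do not carry over. Pictures are saved under pics/ and viewed, at most 10 in all, crops included, and the job is handed in when it is done.

Besides the shell and the picture viewer there is one more tool, called after "Emit:" by a JSON object that holds its "fn" and its "kwargs". apply_moves: Moves the arm, as the interface text tells. Its arguments: {"type":"object","properties":{"deltas":{"type":"array"},"squeeze":{"type":"number"}},"required":["deltas"]}

```bash
mkdir -p pics
cat > h.py <<'E'
import numpy as np, cv2
from scipy.spatial.transform import Rotation as R
from rig import *
def rot(q): return R.from_quat([q[1],q[2],q[3],q[0]]).as_matrix()
def ray(im,p,fish=False):
    K=np.array(im["K"]); x=(p[0]-K[0,2])/K[0,0]; y=(p[1]-K[1,2])/K[1,1]
    if fish:
        r=np.hypot(x,y); s=np.sinc(r/np.pi); d=np.array([x*s,y*s,np.cos(r)])
    else: d=np.array([x,y,1.])
    return rot(im["orientation"])@d
def atz(im,p,z,fish=False):
    c=np.array(im["position"]); d=ray(im,p,fish); return c+d*(z-c[2])/d[2]
def proj(im,P,fish=False):
    K=np.array(im["K"]); v=rot(im["orientation"]).T@(np.array(P)-im["position"])
    if fish:
        t=np.arctan2(np.hypot(v[0],v[1]),v[2]); n=np.hypot(v[0],v[1])+1e-12; v=np.array([v[0]/n*t,v[1]/n*t,1])
    return K[:2,:2]@(v[:2]/v[2])+K[:2,2]
def save(im,n): cv2.imwrite("pics/"+n,cv2.cvtColor(im["frame"],cv2.COLOR_RGB2BGR))
E
python3 - <<'E'
from h import *
s=get_state(); print(s["position"],s["ee_rot"],s["contact_force"],s["width"],nose_length if not callable(nose_length) else nose_length())
Z={"key_grip":.11,"key_socket":.01,"screw_top":.139,"clamp_top":.117,"key_stand":0,"lacquer_jar":0,"inkstone":0}
t=get_image("top"); sc=get_image("scene")
for n,im in(("top",t),("scene",sc)):
    save(im,n+"0.png"); print(n,np.round(im["position"],3))
    for q,z in Z.items():
        for r in place_of(q,im)[:4]: print(q,np.round(r["point"],1),round(r["score"],2),np.round(atz(im,r["point"],z),3))
a=np.vstack([t["frame"],sc["frame"]]); cv2.imwrite("pics/a.png",cv2.cvtColor(cv2.resize(a,(480,600)),cv2.COLOR_RGB2BGR))
E
```

```text
[ 0.15761948 -0.55244361  0.2474258 ] [-9.30427905e-04  9.90365874e-01  1.38472268e-01 -7.55959479e-06] [ 0.41822003 -1.02262729  0.5123818 ] 0.08546269226387058 0.017
top [ 0.376 -0.042  0.969]
key_grip [389.3 269. ] 0.71 [ 0.277 -0.215  0.11 ]
key_grip [398.  212.8] 0.57 [ 0.398 -0.238  0.11 ]
key_socket [387.7 214.6] 0.61 [ 0.397 -0.235  0.01 ]
key_socket [383.7 266. ] 0.6 [ 0.273 -0.222  0.01 ]
screw_top [245.3 158.8] 0.53 [0.518 0.088 0.139]
clamp_top [242.6 110.3] 0.94 [0.628 0.097 0.117]
key_stand [423.9 306.1] 0.94 [ 0.173 -0.319  0.   ]
key_stand [452.3 243.5] 0.81 [ 0.323 -0.394  0.   ]
key_stand [387.9 215.7] 0.73 [ 0.395 -0.237  0.   ]
key_stand [387.2 211.2] 0.61 [ 0.406 -0.236  0.   ]
lacquer_jar [191.  229.5] 0.82 [0.371 0.243 0.   ]
inkstone [310.9 223.4] 0.88 [ 0.38  -0.048  0.   ]
inkstone [245.6 111. ] 0.42 [0.661 0.108 0.   ]
scene [0.964 0.551 0.616]
key_grip [265.3 170.7] 0.78 [ 0.407 -0.237  0.11 ]
key_grip [301.2 167.1] 0.49 [ 0.322 -0.187  0.11 ]
key_socket [270.8 200. ] 0.62 [ 0.394 -0.239  0.01 ]
key_socket [307.1 187.6] 0.58 [ 0.271 -0.22   0.01 ]
screw_top [318.3 224.9] 0.66 [0.503 0.071 0.139]
clamp_top [276.4 270.2] 0.64 [0.636 0.1   0.117]
key_stand [306.8 169.4] 0.97 [ 0.18  -0.323  0.   ]
key_stand [258.3 175. ] 0.81 [ 0.321 -0.4    0.   ]
key_stand [269.4 202.8] 0.67 [ 0.397 -0.243  0.   ]
lacquer_jar [421.3 286.6] 0.63 [0.363 0.249 0.   ]
lacquer_jar [256. 283.] 0.41 [ 0.617 -0.004  0.   ]
inkstone [325.4 228.4] 0.75 [ 0.366 -0.044  0.   ]
```

View pics/top0.png

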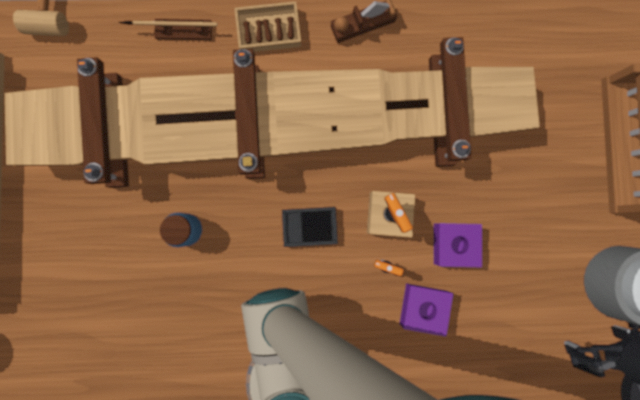

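View pics/scene0.png

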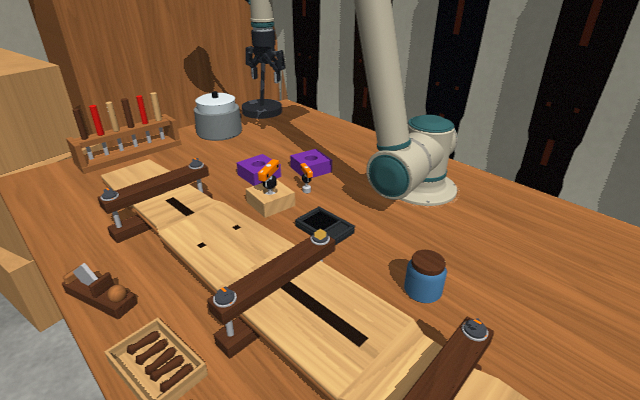

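The scene view confirms the larger orange key in the wooden stand (top px 398,213) and the small one loose at (390,268), with purple decoys. The brass head is at (247,161). I'll move above the key.

Emit:
{"fn": "apply_moves", "kwargs": {"deltas": [85, 30, -22, 0, -2, 85, 60, -45, 0, -5, 85, 92, -69, 0, -8, 85, 124, -93, 0, -11, 85, 156, -117, 0, -14, 85, 188, -141, 0, -15, 85, 220, -165, 0, -15, 85, 252, -189, 0, -15, 85, 280, -210, 0, -15, 85, 302, -226, 0, -15, 85, 314, -235, 0, -15, 85, 316, -236, 0, -15]}}

```text
clock: 1.8
position: [0.3982, -0.237, 0.2485]
ee_rot: [-0.0, 0.963, 0.268, 0.001]
contact_force: [-0.1, -0.3, -0.7]
width: 0.0849
gripper_force: 0.0
```

Run:
```python
from h import *
s=get_state(); print(s["position"],s["qpos"],s["clock"],s["contact_force"])
w=get_image("wrist"); t=get_image("top"); sc=get_image("scene"); save(w,"w1.png")
print(w["K"],w["position"],rot(w["orientation"]))
for n,im in(("w",w),("t",t),("sc",sc)):
  for q,z in (("key_grip",.11),("key_stand",0.),("key_socket",.01)):
    for r in place_of(q,im)[:3]: print(n,q,np.round(r["point"],1),round(r["score"],2),np.round(atz(im,r["point"],z,n=="w"),4))
  for q,z in (("screw_top",.1395),("clamp_top",.117)):
    if n!="w":
      for r in place_of(q,im)[:2]: print(n,q,np.round(r["point"],1),round(r["score"],2),np.round(atz(im,r["point"],z),4))
```

```text
[ 0.39820841 -0.2369795   0.24852372] [-6.88123118e-01  1.06085918e-01  1.72550240e+00  1.32642490e-03
  1.30962852e+00  3.38960575e-01] 1.8 [-0.14499992 -0.30019528 -0.65238165]
[[309.70691629   0.         309.32486267]
 [  0.         309.70691629 198.59411193]
 [  0.           0.           1.        ]] [ 0.45955193 -0.19984926  0.37402558] [[ 5.17307050e-01 -8.21295281e-01 -2.40556598e-01]
 [-8.55799869e-01 -4.96445605e-01 -1.45424706e-01]
 [ 1.33589384e-05  2.81097531e-01 -9.59679206e-01]]
w key_grip [309.7 190.9] 0.97 [ 0.3996 -0.2365  0.11  ]
w key_grip [239.7 264.5] 0.87 [ 0.3004 -0.2163  0.11  ]
w key_stand [274.2 319.5] 0.94 [ 0.1748 -0.3098  0.    ]
w key_stand [377.6 271.3] 0.92 [ 0.3244 -0.3936  0.    ]
w key_socket [248.7 240.3] 0.81 [ 0.2791 -0.2168  0.01  ]
w key_socket [306.7 168.2] 0.62 [ 0.3991 -0.2328  0.01  ]
w key_socket [40.1 39.4] 0.49 [0.3725 0.2384 0.01  ]
t key_grip [401.7 213.6] 0.77 [ 0.3965 -0.2457  0.11  ]
t key_grip [386.4 269. ] 0.66 [ 0.2773 -0.2086  0.11  ]
t key_grip [275.3 118. ] 0.57 [0.6119 0.0264 0.11  ]
t key_stand [453.3 245.8] 0.9 [ 0.3175 -0.
[... 165 characters left out ...]
943 -0.2431  0.01  ]
t key_socket [381.7 264. ] 0.54 [ 0.2781 -0.2169  0.01  ]
t screw_top [248.3 160.7] 0.7 [0.5135 0.0821 0.1395]
t clamp_top [245.6 112. ] 0.63 [0.6241 0.0902 0.117 ]
sc key_grip [264.9 168.4] 0.6 [ 0.3999 -0.2486  0.11  ]
sc key_grip [306.5 167.8] 0.59 [ 0.3139 -0.1741  0.11  ]
sc key_stand [306.  170.3] 0.84 [ 0.1859 -0.3196  0.    ]
sc key_stand [266.8 204.1] 0.58 [ 0.4065 -0.2421  0.    ]
sc key_stand [259.3 176.2] 0.58 [ 0.3232 -0.3912  0.    ]
sc key_socket [273.8 200.4] 0.77 [ 0.389  -0.2313  0.01  ]
sc key_socket [307.8 193.2] 0.67 [ 0.2911 -0.1948  0.01  ]
sc screw_top [319.  226.2] 0.61 [0.5055 0.0762 0.1395]
sc clamp_top [279.4 266.2] 0.67 [0.6251 0.0954 0.117 ]
```

View pics/w1.png

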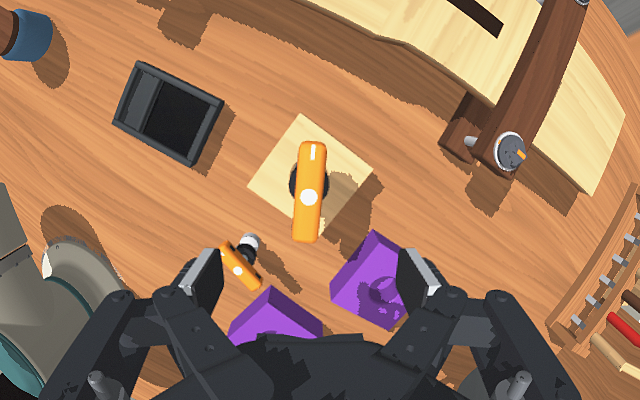

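The wrist view shows the bar centred near (309,191) and almost parallel to the tool's x, the stand corners at (299,113), (247,187) and (374,168), and the small key lying to the lower left at (240,265). Next I'll measure the bar's angle.

```bash
cat >> h.py <<'E'
def rectify(im,z,cx,cy,half,res,fish=True):
    n=int(2*half/res); m=np.zeros((n,n,2),np.float32)
    for i in range(n):
        for j in range(n): m[i,j]=proj(im,[cx-half+(i+.5)*res,cy-half+(j+.5)*res,z],fish)
    return cv2.remap(im["frame"],m[...,0],m[...,1],cv2.INTER_LINEAR)  # rows=x, cols=y
E
python3 - <<'E'
from h import *
w=get_image("wrist")
r=rectify(w,.124,.398,-.237,.07,.0005); hsv=cv2.cvtColor(r,cv2.COLOR_RGB2HSV)
m=((hsv[...,0]>8)&(hsv[...,0]<22)&(hsv[...,1]>190)&(hsv[...,2]>140)).astype(np.uint8)
n,l,st,c=cv2.connectedComponentsWithStats(m); k=1+np.argmax(st[1:,4]); m=(l==k).astype(np.uint8)
pts=cv2.findNonZero(m); (cx,cy),(a,b),an=cv2.minAreaRect(pts)
print("center",.398-.07+cy*.0005,-.237-.07+cx*.0005,a*.5,b*.5,an)
p=pts[:,0,:].astype(float); u=np.linalg.eigh(np.cov((p-p.mean(0)).T))[1][:,1]; print("world angle",np.degrees(np.arctan2(u[0],u[1])))
X=rot(get_state()["ee_rot"])[:,0]; print("toolx",np.degrees(np.arctan2(X[1],X[0])))
for q in [(299,113),(247,187),(374,168)]: print(atz(w,q,.045,True))
E
```

```text
center 0.3995945053100586 -0.235193115234375 88.1781234741211 22.828081130981445 63.92464065551758
world angle 25.395742509363004
toolx 30.914889931865048
[ 0.45015938 -0.19487532  0.045     ]
[ 0.35144487 -0.18601637  0.045     ]
[ 0.44178726 -0.29500775  0.045     ]
```

Emit:
{"fn": "apply_moves", "kwargs": {"deltas": [70, 1, 0, 10, 2, 70, 2, -0.6, 35, 5.5, 70, 2, -0.6, 65, 5.5, 70, 2, -0.6, 95, 5.5, 70, 2, -0.6, 120, 5.5, 70, 2, -0.6, 135, 5.5, 70, 2, -0.6, 140, 5.5, 70, 2, -0.6, 140, 5.5], "squeeze": 30}}

```text
clock: 3.32
position: [0.3977, -0.2373, 0.1072]
ee_rot: [-0.001, 0.975, 0.22, -0.001]
contact_force: [0.4, -0.5, 0.4]
width: 0.0698
gripper_force: 0.0
```

Emit:
{"fn": "apply_moves", "kwargs": {"deltas": [15, 0, 0, 0, 0, 15, 0, 0, 0, 0, 15, 0, 0, 0, 0, 15, 0, 0, 0, 0, 15, 0, 0, 0, 0, 15, 0, 0, 0, 0, 15, 0, 0, 0, 0, 15, 0, 0, 0, 0], "squeeze": 30}}

```text
clock: 3.98
position: [0.3986, -0.2379, 0.1093]
ee_rot: [0.0, 0.976, 0.22, 0.001]
contact_force: [-0.3, 1.2, 6.4]
width: 0.0238
gripper_force: 30.8
```

Emit:
{"fn": "apply_moves", "kwargs": {"deltas": [15, 0, 0, 0, 0, 15, 0, 0, 0, 0, 15, 0, 0, -5, 0, 15, 0, 0, -15, 0, 15, 0, 0, -30, 0, 15, 0, 0, -50, 0, 15, 0, 0, -75, 0, 15, 0, 0, -105, 0, 15, 0, 0, -135, 0, 15, 0, 0, -160, 0, 15, 0, 0, -168, 0, 15, 0, 0, -168, 0], "squeeze": 90}}

```text
clock: 4.98
position: [0.399, -0.2386, 0.2781]
ee_rot: [0.002, 0.976, 0.22, 0.001]
contact_force: [0.2, -0.5, -4.3]
width: 0.0229
gripper_force: 88.6
```

Emit:
{"fn": "apply_moves", "kwargs": {"deltas": [15, 8, -12, 0, 0, 15, 24, -36, 0, 0, 15, 42, -64, 0, 0, 15, 60, -92, 0, 0, 15, 79, -120, 0, 0, 15, 98, -148, 0, 0, 15, 117, -176, 0, 0, 15, 135, -203, 0, 0, 15, 149, -224, 0, 0, 15, 157, -236, 0, 0, 15, 159, -239, 0, 0, 15, 159, -239, 0, 0]}}

```text
clock: 5.98
position: [0.4382, 0.0471, 0.2742]
ee_rot: [-0.0, 0.975, 0.221, -0.002]
contact_force: [-0.5, 0.7, -3.5]
width: 0.0227
gripper_force: 88.8
```

Run:
```python
from h import *
s=get_state(); print(s["position"],s["qpos"],s["contact_force"],s["moment"],s["width"])
w=get_image("wrist"); save(w,"w2.png"); print(w["position"])
for q,z in (("key_grip",.277),("key_socket",.177),("screw_top",.139),("clamp_top",.117)):
    for r in place_of(q,w)[:3]: print(q,np.round(r["point"],1),round(r["score"],2),np.round(atz(w,r["point"],z,True),4))
```

```text
[0.43817966 0.04708644 0.27417477] [-5.07910662e-02  5.76739289e-02  1.71543328e+00 -3.76408648e-04
  1.37265329e+00  1.07421953e+00] [-0.45765392  0.6577904  -3.47851304] [-0.10165568 -0.05086384 -0.00866907] 0.02267557056407052
[0.50352775 0.07818027 0.39931662]
key_grip [308.3 271.3] 0.64 [0.4394 0.0482 0.277 ]
screw_top [306.   92.9] 0.85 [0.5142 0.0868 0.139 ]
```

View pics/w2.png

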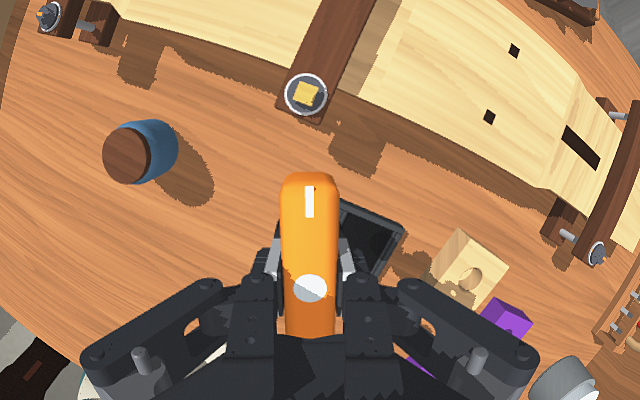

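The head is at (306,94), rotated slightly to the bar, and the held bar is upright with its front end at (309,172). Next I'll measure the head's centre and turn, and the camera bias from the held bar.

Run:
```python
from h import *
s=get_state(); T=np.array(s["position"]); M=rot(s["ee_rot"]); X=M[:,0];Y=M[:,1]; print("yaw",np.degrees(np.arctan2(X[1],X[0])), M[:,2])
w=get_image("wrist")
c=np.array([.514,.0865]); 
r=rectify(w,.1385,*c,.035,.00025); hsv=cv2.cvtColor(r,cv2.COLOR_RGB2HSV)
m=((hsv[...,0]>15)&(hsv[...,0]<35)&(hsv[...,1]>100)&(hsv[...,2]>100)).astype(np.uint8)
n,l,st,ce=cv2.connectedComponentsWithStats(m); k=1+np.argmax(st[1:,4]); pts=cv2.findNonZero((l==k).astype(np.uint8))
(cx,cy),(a,b),an=cv2.minAreaRect(pts); H=np.array([c[0]-.035+cy*.00025,c[1]-.035+cx*.00025])
bx=cv2.boxPoints(((cx,cy),(a,b),an)); e=bx[1]-bx[0]; print("head",H,a*.25,b*.25,"world side angle mod90",np.degrees(np.arctan2(e[0],e[1]))%90)
cv2.imwrite("pics/head.png",cv2.cvtColor(np.hstack([cv2.resize(r,(560,560))]),cv2.COLOR_RGB2BGR))
zb=T[2]+.002+.014
r=rectify(w,zb,T[0],T[1],.07,.0005); hsv=cv2.cvtColor(r,cv2.COLOR_RGB2HSV)
m=((hsv[...,0]>5)&(hsv[...,0]<22)&(hsv[...,1]>190)&(hsv[...,2]>120))
i,j=np.nonzero(m); P=np.c_[T[0]-.07+(i+.5)*.0005-T[0],T[1]-.07+(j+.5)*.0005-T[1]]
x=P@X[:2]; y=P@Y[:2]
for lo in (.01,.015,.02,.025,.03,.035):
  q=y[(x>lo)&(x<lo+.005)&(abs(y)<.03)]; print(lo,np.percentile(q,[1,99]).round(4))
print("front",np.percentile(x[abs(y)<.006],99.8))
print("head rel tcp tool x,y",(H-T[:2])@X[:2],(H-T[:2])@Y[:2])
```

```text
yaw 25.329064097838273 [-9.16574618e-04 -5.16253918e-04 -9.99999447e-01]
head [0.51365385 0.08716573] 17.612571716308594 17.381364822387695 world side angle mod90 4.159622
0.01 [-0.0109  0.0104]
0.015 [-0.0112  0.0109]
0.02 [-0.0109  0.0106]
0.025 [-0.0112  0.0107]
0.03 [-0.0111  0.0106]
0.035 [-0.011   0.0107]
front 0.04965229972460686
head rel tcp tool x,y 0.08534944585663545 -0.005942027643609695
```

View pics/head.png

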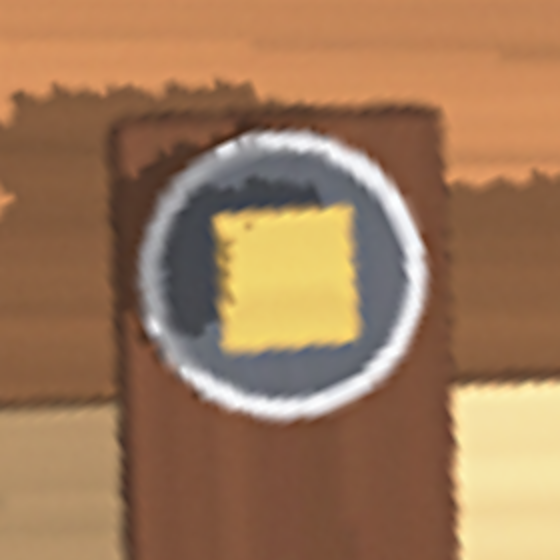

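Emit:
{"fn": "apply_moves", "kwargs": {"deltas": [15, 6, 0, 0, -5, 15, 14, -1, 0, -12, 15, 23, -1.5, 0, -19, 15, 32, -2, 0, -26, 15, 41, -3, 0, -33, 15, 50, -3.5, 0, -40, 15, 59, -4, 0, -47, 15, 68, -5, 0, -54, 15, 77, -5.5, 0, -61, 15, 83, -6, 2, -66, 15, 85, -6, 10, -69, 15, 85, -6, 18, -69]}}

```text
clock: 7.28
position: [0.5144, 0.0876, 0.2582]
ee_rot: [0.001, 0.679, 0.734, 0.0]
contact_force: [0.2, 0.3, -3.1]
width: 0.0227
gripper_force: 88.9
```

Run:
```python
from h import *
s=get_state(); T=np.array(s["position"]); M=rot(s["ee_rot"]); print(T,M.round(4).tolist(),s["qpos"],s["contact_force"])
t=get_image("top"); sc=get_image("scene"); w=get_image("wrist")
for n,im in(("w",w),("t",t),("sc",sc)):
  for q,P in (("key_grip",T+[0,0,.002]),("key_socket",T-[0,0,.098]),("screw_top",[.5137,.0872,.1385])):
    f=n=="w"; print(n,q,proj(im,P,f).round(1),[(np.round(r["point"],1).tolist(),round(r["score"],2)) for r in place_of(q,im)[:2]])
x,y=[int(v) for v in proj(sc,[.5137,.0872,.15])]; a=cv2.resize(sc["frame"][y-50:y+30,x-40:x+40],(480,480),interpolation=2)
x,y=[int(v) for v in proj(w,[.5137,.0872,.15],True)]; print(x,y); b=cv2.resize(w["frame"],(640,400))
cv2.imwrite("pics/s3.png",cv2.cvtColor(a,cv2.COLOR_RGB2BGR)); save(w,"w3.png")
```

```text
[0.51443814 0.08761578 0.25818451] [[-0.0769, 0.997, 0.0014], [0.997, 0.0769, -0.0001], [-0.0002, 0.0014, -1.0]] [ 3.54166986e-02  1.89302161e-01  1.59829331e+00 -1.62294403e-04
  1.35263050e+00 -4.14807911e-02] [ 0.15081443  0.26538127 -3.10683052]
w key_grip [313.7 275.1] [([308.4, 271.1], 0.7), ([435.7, 196.2], 0.27)]
w key_socket [312.5 207. ] []
w screw_top [311.4 199.3] []
t key_grip [235.  149.3] [([385.6, 268.8], 0.65), ([237.4, 149.6], 0.61)]
t key_socket [244.1 158.6] [([247.7, 160.4], 0.9), ([383.8, 262.7], 0.79)]
t screw_top [245.9 160.7] [([248.7, 158.6], 0.48)]
sc key_grip [320.3 177.7] [([318.7, 179.4], 0.78)]
sc key_socket [319.8 222. ] [([325.2, 219.8], 0.92), ([305.5, 191.9], 0.43)]
sc screw_top [319.8 230.6] [([318.6, 229.8], 0.69)]
311 203
```

View pics/s3.png

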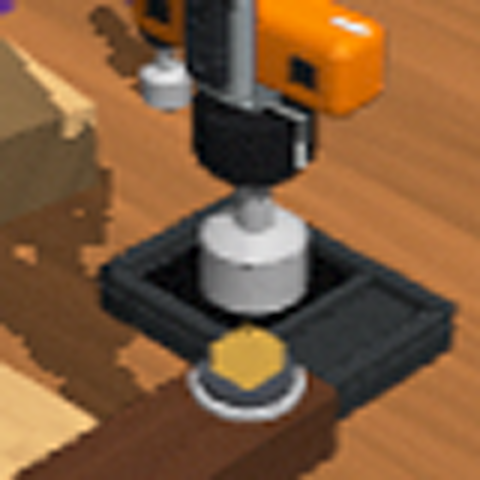

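View pics/w3.png

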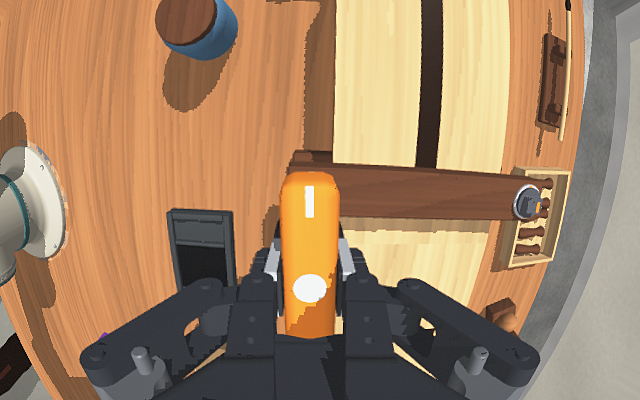

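The scene crop shows the nose centred about 1 px right of the head and the key upright. I'll check the offset by overlaying predicted outlines.

```bash
cat > ov.py <<'E'
from h import *
import sys
def up(im,c,h,k): # crop upscaled
    x,y=int(c[0])-h,int(c[1])-h; return cv2.resize(im["frame"][y:y+2*h,x:x+2*h],None,fx=k,fy=k,interpolation=cv2.INTER_CUBIC),np.array([x,y]),k
def draw(u,im,P,col):
    a,o,k=u; p=np.array([(proj(im,q)+.5-o)*k for q in P]); cv2.polylines(a,[np.int32(p*8)],True,col,1,cv2.LINE_AA,3)
th=np.linspace(0,2*np.pi,60,endpoint=False)
def circ(c,z,r): return [[c[0]+r*np.cos(t),c[1]+r*np.sin(t),z] for t in th]
def sq(c,z,s,a): return [[c[0]+s*.7071*np.cos(t),c[1]+s*.7071*np.sin(t),z] for t in np.radians(a+45)+np.arange(4)*np.pi/2]
def view(name,key,mz,head,hz,ang):
    out=[]
    for cam in("scene","top"):
        im=get_image(cam); u=up(im,proj(im,[*head,hz+.008]),25,8 if cam=="scene" else 8); u=(u[0].copy(),u[1],u[2])
        draw(u,im,circ(key,mz,.0175),(0,255,255)); draw(u,im,circ(key,mz+.026,.0175),(0,255,255))
        draw(u,im,sq(head,hz-.0035,.017,ang),(255,0,255)); draw(u,im,circ(head,hz-.014,.0188),(0,255,0)); out.append(u[0])
    cv2.imwrite("pics/"+name,cv2.cvtColor(np.hstack(out),cv2.COLOR_RGB2BGR))
E
python3 - <<'E'
from ov import *
T=get_state()["position"]; view("o1.png",T[:2],T[2]-.098,[.5137,.0872],.1385,4.2)
E
```

```text
(no output)
```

View pics/o1.png

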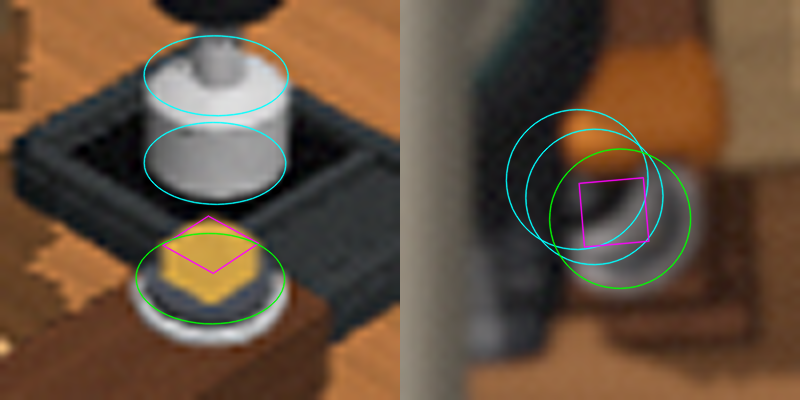

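Predicted and observed outlines agree to about 1 mm in both cameras, so I'll descend gently and watch the force.

Emit:
{"fn": "apply_moves", "kwargs": {"deltas": [15, -0.8, -0.3, 4, 0, 15, -0.8, -0.3, 10, 0, 15, -0.8, -0.3, 16, 0, 15, -0.8, -0.3, 20, 0, 15, -0.8, -0.3, 22, 0, 15, -0.8, -0.3, 22, 0]}}

```text
clock: 8.48
position: [0.5131, 0.0874, 0.2356]
ee_rot: [-0.0, 0.679, 0.734, -0.0]
contact_force: [-0.4, -0.2, -2.5]
width: 0.0229
gripper_force: 88.8
```

Emit:
{"fn": "apply_moves", "kwargs": {"deltas": [15, 0, 0, 1, 0, 15, 0, 0, 2, 0, 15, 0, 0, 3, 0, 15, 0, 0, 3, 0]}}

```text
clock: 8.82
position: [0.5137, 0.0874, 0.2334]
ee_rot: [0.0, 0.679, 0.734, 0.0]
contact_force: [1.8, 0.4, -3.3]
width: 0.0231
gripper_force: 88.9
```

Emit:
{"fn": "apply_moves", "kwargs": {"deltas": [15, 0, 0, 1, 0, 15, 0, 0, 2, 0, 15, 0, 0, 3, 0, 15, 0, 0, 4, 0, 15, 0, 0, 4, 0]}}

```text
clock: 9.23
position: [0.5137, 0.0874, 0.2293]
ee_rot: [0.0, 0.679, 0.734, 0.0]
contact_force: [2.1, 0.1, -3.2]
width: 0.023
gripper_force: 88.9
```

Emit:
{"fn": "apply_moves", "kwargs": {"deltas": [15, 0, 0, 1, 0, 15, 0, 0, 2, 0, 15, 0, 0, 3, 0, 15, 0, 0, 3.5, 0, 15, 0, 0, 3.5, 0]}}

```text
clock: 9.65
position: [0.5136, 0.0874, 0.2258]
ee_rot: [0.0, 0.679, 0.734, 0.0]
contact_force: [2.7, -0.9, -3.2]
width: 0.0229
gripper_force: 88.9
```

Emit:
{"fn": "apply_moves", "kwargs": {"deltas": [15, 0, 0, 1, 0, 15, 0, 0, 1.5, 0, 15, 0, 0, 1.5, 0]}}

```text
clock: 9.9
position: [0.5136, 0.0874, 0.2243]
ee_rot: [0.0, 0.679, 0.734, 0.0]
contact_force: [3.1, 0.3, -2.6]
width: 0.0231
gripper_force: 89.0
```

Emit:
{"fn": "apply_moves", "kwargs": {"deltas": [15, 0, 0, 1, 0, 15, 0, 0, 1.5, 0, 15, 0, 0, 1.5, 0]}}

```text
clock: 10.15
position: [0.5136, 0.0874, 0.2237]
ee_rot: [0.001, 0.679, 0.734, 0.0]
contact_force: [1.3, -0.9, 3.6]
width: 0.0226
gripper_force: 89.7
```

Emit:
{"fn": "apply_moves", "kwargs": {"deltas": [15, 0, 0, 0.7, 0, 15, 0, 0, 1, 0, 15, 0, 0, 1, 0]}}

```text
clock: 10.4
position: [0.5136, 0.0874, 0.2235]
ee_rot: [0.001, 0.679, 0.734, 0.001]
contact_force: [1.4, 0.3, 9.0]
width: 0.023
gripper_force: 90.5
```

Seated: contact came at the expected height. I'll ease the preload and turn clockwise while watching the moment.

Emit:
{"fn": "apply_moves", "kwargs": {"deltas": [15, 0, 0, -0.5, 0, 15, 0, 0, -0.5, 3, 15, 0, 0, -0.5, 6, 15, 0, 0, -0.5, 9, 15, 0, 0, -0.5, 9]}}

```text
clock: 10.82
position: [0.5138, 0.0876, 0.2235]
ee_rot: [0.001, 0.735, 0.678, 0.001]
contact_force: [1.6, 0.4, 6.3]
width: 0.0228
gripper_force: 90.1
```

```bash
cat > st.py <<'E'
from h import *
s=get_state(); X=rot(s["ee_rot"])[:,0]; print("F",np.round(s["contact_force"],1),"M",np.round(s["moment"],3),"yaw",np.degrees(np.arctan2(X[1],X[0])).round(2),"p",np.round(s["position"],4),"q6",s["qpos"][5],s["clock"])
E
python3 st.py
```

```text
F [1.6 0.4 6.3] M [ 0.072 -0.483 -0.039] yaw 85.32 p [0.5138 0.0876 0.2235] q6 0.11665995160525107 10.8167
```

Emit:
{"fn": "apply_moves", "kwargs": {"deltas": [15, 0, 0, 0, 3, 15, 0, 0, 0, 6, 15, 0, 0, 0, 8, 15, 0, 0, 0, 8]}}

```text
clock: 11.15
position: [0.5138, 0.0875, 0.2234]
ee_rot: [0.001, 0.781, 0.625, 0.001]
contact_force: [2.3, 1.1, 6.0]
width: 0.023
gripper_force: 90.1
```

```bash
python3 st.py
```

```text
F [2.3 1.1 6. ] M [ 0.066 -0.541 -0.054] yaw 77.35 p [0.5138 0.0875 0.2234] q6 0.2557256736491798 11.15
```

Emit:
{"fn": "apply_moves", "kwargs": {"deltas": [15, 0, 0, 0, 3, 15, 0, 0, 0, 6, 15, 0, 0, 0, 7, 15, 0, 0, 0, 7]}}

```text
clock: 11.48
position: [0.5139, 0.0875, 0.2234]
ee_rot: [0.001, 0.817, 0.576, 0.001]
contact_force: [2.3, 0.6, 5.8]
width: 0.0224
gripper_force: 90.0
```

```bash
python3 st.py
```

```text
F [2.3 0.6 5.8] M [ 0.093 -0.599  0.016] yaw 70.39 p [0.5139 0.0875 0.2234] q6 0.37727347497011576 11.4833
```

Emit:
{"fn": "apply_moves", "kwargs": {"deltas": [15, 0, 0, 0, 3, 15, 0, 0, 0, 6, 15, 0, 0, 0, 6]}}

```text
clock: 11.73
position: [0.514, 0.0875, 0.2233]
ee_rot: [0.001, 0.846, 0.533, 0.001]
contact_force: [2.5, -0.3, 4.9]
width: 0.0226
gripper_force: 90.0
```

```bash
python3 st.py
```

```text
F [ 2.5 -0.3  4.9] M [ 0.064 -0.622  0.017] yaw 64.36 p [0.514  0.0875 0.2233] q6 0.48257568963882125 11.7333
```

Emit:
{"fn": "apply_moves", "kwargs": {"deltas": [15, 0, 0, 0, 3, 15, 0, 0, 0, 6, 15, 0, 0, 0, 6]}}

```text
clock: 11.98
position: [0.514, 0.0874, 0.2233]
ee_rot: [0.001, 0.873, 0.488, 0.001]
contact_force: [2.6, 1.1, 4.7]
width: 0.0228
gripper_force: 90.0
```

```bash
python3 st.py
```

```text
F [2.6 1.1 4.7] M [ 0.055 -0.625  0.001] yaw 58.37 p [0.514  0.0874 0.2233] q6 0.5871595187045157 11.9833
```

Emit:
{"fn": "apply_moves", "kwargs": {"deltas": [15, 0, 0, 0, 3, 15, 0, 0, 0, 6, 15, 0, 0, 0, 6]}}

```text
clock: 12.23
position: [0.514, 0.0874, 0.2232]
ee_rot: [0.001, 0.897, 0.442, 0.001]
contact_force: [2.8, 0.6, 4.9]
width: 0.0225
gripper_force: 90.0
```

```bash
python3 st.py
```

```text
F [2.8 0.6 4.9] M [ 0.009 -0.733 -0.035] yaw 52.41 p [0.514  0.0874 0.2232] q6 0.6911772319919905 12.2333
```

Emit:
{"fn": "apply_moves", "kwargs": {"deltas": [15, 0, 0, 0, 3, 15, 0, 0, 0, 6, 15, 0, 0, 0, 6]}}

```text
clock: 12.48
position: [0.5142, 0.0869, 0.2232]
ee_rot: [0.001, 0.919, 0.394, 0.001]
contact_force: [3.4, -1.0, 4.9]
width: 0.0228
gripper_force: 90.0
```

```bash
python3 st.py
```

```text
F [ 3.4 -1.   4.9] M [-0.27  -0.737  0.033] yaw 46.44 p [0.5142 0.0869 0.2232] q6 0.7954892512508419 12.4833
```

Emit:
{"fn": "apply_moves", "kwargs": {"deltas": [15, 0, 0, 0, 2.5, 15, 0, 0, 0, 5, 15, 0, 0, 0, 5]}}

```text
clock: 12.73
position: [0.5142, 0.0867, 0.2232]
ee_rot: [0.001, 0.935, 0.354, 0.001]
contact_force: [2.4, -0.3, 5.3]
width: 0.0226
gripper_force: 90.0
```

```bash
python3 st.py
```

```text
F [ 2.4 -0.3  5.3] M [-0.29  -0.749  0.245] yaw 41.5 p [0.5142 0.0867 0.2232] q6 0.8818455123307418 12.7333
```

Emit:
{"fn": "apply_moves", "kwargs": {"deltas": [15, 0, 0, 0, 2, 15, 0, 0, 0, 3, 15, 0, 0, 0, 3]}}

```text
clock: 12.98
position: [0.5141, 0.0867, 0.2232]
ee_rot: [0.001, 0.944, 0.33, 0.001]
contact_force: [2.1, -0.8, 4.9]
width: 0.0229
gripper_force: 90.0
```

```bash
python3 st.py
```

```text
F [ 2.1 -0.8  4.9] M [-0.338 -0.732  0.271] yaw 38.55 p [0.5141 0.0867 0.2232] q6 0.9332822095309645 12.9833
```

Emit:
{"fn": "apply_moves", "kwargs": {"deltas": [15, 0, 0, 0, 1, 15, 0, 0, 0, 2, 15, 0, 0, 0, 2]}}

```text
clock: 13.23
position: [0.5141, 0.0867, 0.2232]
ee_rot: [0.001, 0.95, 0.314, 0.001]
contact_force: [1.7, -1.3, 5.8]
width: 0.0228
gripper_force: 90.0
```

```bash
python3 st.py
```

```text
F [ 1.7 -1.3  5.8] M [-0.266 -0.718  0.292] yaw 36.56 p [0.5141 0.0867 0.2232] q6 0.968175058656187 13.2333
```

Emit:
{"fn": "apply_moves", "kwargs": {"deltas": [15, 0, 0, 0, 1, 15, 0, 0, 0, 2, 15, 0, 0, 0, 2]}}

```text
clock: 13.48
position: [0.5141, 0.0867, 0.2232]
ee_rot: [0.001, 0.955, 0.297, 0.001]
contact_force: [2.2, -0.7, 4.5]
width: 0.0228
gripper_force: 90.0
```

```bash
python3 st.py
python3 - <<'E'
from h import *
m=[]
for i in range(4): sc=get_image("scene"); m.append(get_state()["moment"][2])
print(np.mean(m),np.std(m))
T=get_state()["position"]; x,y=[int(v) for v in proj(sc,T-np.array([0,0,.04]))]
cv2.imwrite("pics/s4.png",cv2.cvtColor(cv2.resize(sc["frame"][y-35:y+35,x-35:x+35],(560,560),interpolation=2),cv2.COLOR_RGB2BGR))
E
```

```text
F [ 2.2 -0.7  4.5] M [-0.354 -0.678  0.282] yaw 34.55 p [0.5141 0.0867 0.2232] q6 1.0030782580327113 13.4833
0.30524901959994977 0.021439662320376075
```

View pics/s4.png

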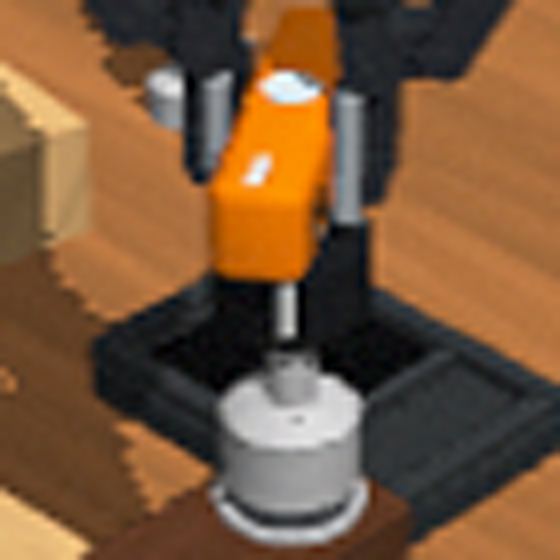

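The key is fully seated on the collar. The housing mark is at crop column 286, and the bar points left of it, so it has slipped some. Now to quantify it.

Run:
```python
from h import *
sc=get_image("scene"); T=np.array(get_state()["position"]); x,y=[int(v) for v in proj(sc,T-np.array([0,0,.04]))]
f=sc["frame"][y-35:y+35,x-35:x+35].astype(int)
print(f[34:43,28:48].sum(2)//3)
z=T[2]-.099
for a in (25,30,35,40,45,50,55): print(a,[((proj(sc,[T[0]+.02*np.cos(np.radians(a)),T[1]+.02*np.sin(np.radians(a)),z+h])-[x-35,y-35])).round(2) for h in(.054,.062,.07)])
print("axis",proj(sc,T-[0,0,.037])-[x-35,y-35])
```

```text
[[ 58  74  74  81  84  91  98 100  99  82  28  25  27  23  28  28  23  19
   78 123]
 [ 10  12  16  22  14  20  41  95 113  12  21  23  23  23  24  24  25  15
   63 112]
 [ 16  12  16  19  15  11  68 156 175  13  20  30  24  18  23  26  20  18
   30  58]
 [ 10  16  15   7  14  10  64 155 172  12  24  20  22  28  23  28  21  25
   37  56]
 [ 13  15  15  15  16   9  67 155 171  11  20  29  28  25  23  21  20  20
   30  45]
 [ 16  11  11  12  17  20  65 154 172  11  22  24  23  23  26  24  22  23
   24  33]
 [ 18  17  14  16  21  12  64 156 171  12  20  24  23  26  25  25  12   8
   10  15]
 [ 16  13  21  20  21  21  68 158 175  18  19  20  26  24  23  15  10  12
    9  11]
 [  9  10  10  17  16  19  42  61  49  20  21  25  21  19  12  15  13  10
   11  14]]
25 [array([31.91, 42.6 ]), array([31.93, 39.15]), array([31.95, 35.67])]
30 [array([32.77, 42.78]), array([32.79, 39.33]), array([32.82, 35.84])]
35 [array([33.65, 42.91]), array([33.68, 39.46]), array([33.71, 35.97])]
40 [array([34.55, 43.  ]), array([34.59, 39.55]), array([34.62, 36.06])]
45 [array([35.46, 43.04]), array([35.5 , 39.59]), array([35.54, 36.1 ])]
50 [array([36.37, 43.04]), array([36.42, 39.58]), array([36.46, 36.09])]
55 [array([37.28, 42.99]), array([37.33, 39.54]), array([37.38, 36.05])]
axis [35.73632149 33.76602966]
```

Slip is about 9.5°, within the window. I'll unload a few degrees and lift off.

Emit:
{"fn": "apply_moves", "kwargs": {"deltas": [15, 0, 0, 0, -2, 15, 0, 0, 0, -4, 15, 0, 0, -2, -4, 15, 0, 0, -6, -4, 15, 0, 0, -12, -4, 15, 0, 0, -20, -4, 15, 0, 0, -32, -4, 15, 0, 0, -44, -4, 15, 0, 0, -52, -4, 15, 0, 0, -54, -4]}}

```text
clock: 14.57
position: [0.5124, 0.0875, 0.2768]
ee_rot: [-0.0, 0.944, 0.329, -0.001]
contact_force: [0.4, -0.3, -3.7]
width: 0.0229
gripper_force: 89.2
```

```bash
python3 st.py
python3 - <<'E'
from h import *
s=get_state(); M=rot(s["ee_rot"]); d=np.array([.3983,-.2388,0])-s["position"]; print((M.T@d*1000).round(1))
E
```

```text
F [ 0.4 -0.3 -3.7] M [-0.017 -0.048 -0.029] yaw 38.43 p [0.5124 0.0875 0.2768] q6 0.9351311973935779 14.5667
[-291.8  185.   276.9]
```

Emit:
{"fn": "apply_moves", "kwargs": {"deltas": [15, -12, 8, 0, 1, 15, -36, 23, 0, 3, 15, -66, 42, 0, 5, 15, -97, 61, 0, 7, 15, -128, 81, 0, 9, 15, -159, 101, 0, 11, 15, -190, 120, 0, 13, 15, -221, 140, 0, 13, 15, -250, 158, 0, 13, 15, -274, 174, 0, 13, 15, -288, 183, 0, 13, 15, -292, 185, 0, 13]}}

```text
clock: 15.57
position: [0.3976, -0.2411, 0.2752]
ee_rot: [-0.001, 0.976, 0.218, -0.001]
contact_force: [0.3, -0.2, -3.5]
width: 0.0228
gripper_force: 89.3
```

Emit:
{"fn": "apply_moves", "kwargs": {"deltas": [15, 0, 0, 0, 0, 15, 0, 0, 0, 0, 15, 0, 0, 0, 0]}}

```text
clock: 15.82
position: [0.3994, -0.2376, 0.2759]
ee_rot: [-0.001, 0.975, 0.22, -0.0]
contact_force: [-0.1, 0.5, -3.3]
width: 0.0226
gripper_force: 89.3
```

```bash
python3 st.py
python3 - <<'E'
from h import *
w=get_image("wrist"); s=get_state(); M=rot(s["ee_rot"]); d=np.array([.3983,-.2388,0])-s["position"]; print((M.T@d*1000).round(1))
sc=get_image("scene"); T=s["position"]; x,y=[int(v) for v in proj(sc,T-np.array([0,0,.13]))]
a=cv2.resize(sc["frame"][y-60:y+40,x-50:x+50],(500,500),interpolation=2).copy()
for c,z,r,col in ((T[:2],T[2]-.099,.0175,(0,255,255)),([.3966,-.2405],.045,.0205,(255,0,255))):
  p=np.array([(proj(sc,[c[0]+r*np.cos(t),c[1]+r*np.sin(t),z])+.5-[x-50,y-60])*5 for t in np.linspace(0,6.28,50)]); cv2.polylines(a,[np.int32(p)],True,col,1)
cv2.imwrite("pics/s5.png",cv2.cvtColor(a,cv2.COLOR_RGB2BGR))
E
```

```text
F [-0.1  0.5 -3.3] M [ 0.014 -0.04  -0.023] yaw 25.48 p [ 0.3994 -0.2376  0.2759] q6 0.4387572850916336 15.8167
[ -1.7   0.8 276.1]
```

View pics/s5.png

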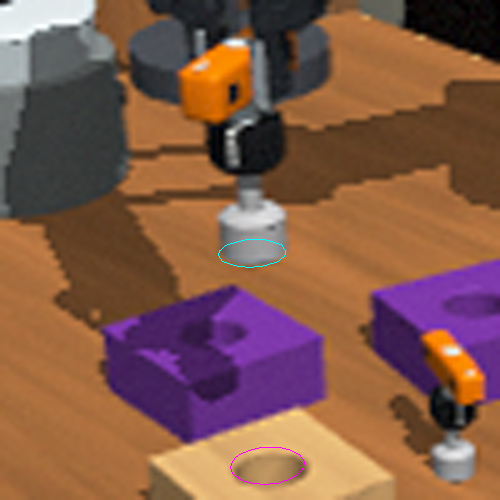

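The nose outline matches the measured TCP and the hole is at crop (269,468), close to the prediction. Descending into the stand.

Emit:
{"fn": "apply_moves", "kwargs": {"deltas": [15, -1.5, 0.4, 8, 0, 15, -1.5, 0.4, 28, 0, 15, -1.5, 0.4, 53, 0, 15, -1.5, 0.4, 78, 0, 15, -1.5, 0.4, 100, 0, 15, -1.5, 0.4, 114, 0, 15, -1.5, 0.4, 122, 0, 15, -1.5, 0.4, 128, 0, 15, -1.5, 0.4, 132, 0, 15, -1.5, 0.4, 135, 0, 15, -1.5, 0.4, 137, 0, 15, -1.5, 0.4, 137, 0]}}

```text
clock: 16.92
position: [0.3985, -0.2402, 0.1396]
ee_rot: [0.0, 0.975, 0.22, 0.0]
contact_force: [-0.4, -0.2, -3.3]
width: 0.0228
gripper_force: 89.2
```

```bash
python3 st.py
```

```text
F [-0.4 -0.2 -3.3] M [ 0.066  0.015 -0.064] yaw 25.42 p [ 0.3985 -0.2402  0.1396] q6 0.43500318506104785 16.9167
```

Emit:
{"fn": "apply_moves", "kwargs": {"deltas": [15, 0, 0, 4, 0, 15, 0, 0, 9, 0, 15, 0, 0, 14, 0, 15, 0, 0, 19, 0, 15, 0, 0, 23, 0, 15, 0, 0, 26, 0, 15, 0, 0, 27, 0, 15, 0, 0, 27, 0]}}

```text
clock: 17.58
position: [0.3981, -0.2399, 0.1119]
ee_rot: [-0.0, 0.975, 0.22, -0.0]
contact_force: [0.4, 0.6, -3.6]
width: 0.023
gripper_force: 89.2
```

Emit:
{"fn": "apply_moves", "kwargs": {"deltas": [15, 0, 0, 1, 0, 15, 0, 0, 2, 0, 15, 0, 0, 2.5, 0, 15, 0, 0, 2.5, 0]}}

```text
clock: 17.92
position: [0.3982, -0.24, 0.1098]
ee_rot: [0.0, 0.975, 0.22, 0.0]
contact_force: [1.0, -0.1, -3.5]
width: 0.0226
gripper_force: 89.2
```

Emit:
{"fn": "apply_moves", "kwargs": {"deltas": [15, 0, 0, 0.7, 0, 15, 0, 0, 1.2, 0, 15, 0, 0, 1.2, 0]}}

```text
clock: 18.17
position: [0.3984, -0.2401, 0.1095]
ee_rot: [0.0, 0.975, 0.22, 0.0]
contact_force: [-0.3, 1.2, 3.7]
width: 0.0229
gripper_force: 90.3
```

On the floor. I'll ease off, release and retreat.

Emit:
{"fn": "apply_moves", "kwargs": {"deltas": [15, 0, 0, -0.7, 0, 15, 0, 0, -0.7, 0, 28, 0, 0, -0.7, 0, 32, 0, 0, -0.7, 0, 40, 0, 0, -0.7, 0, 55, 0, 0, -0.7, 0, 65, 0, 0, -0.7, 0, 65, 0, 0, -0.7, 0, 65, 0, 0, -0.7, 0], "squeeze": 20}}

```text
clock: 18.92
position: [0.3983, -0.2401, 0.1093]
ee_rot: [0.0, 0.976, 0.22, 0.0]
contact_force: [0.0, 0.3, 0.8]
width: 0.0647
gripper_force: 0.0
```

Emit:
{"fn": "apply_moves", "kwargs": {"deltas": [65, 0, 0, -5, 0, 65, 0, 0, -20, 0, 65, 0, 0, -45, 0, 65, 0, 0, -75, 0, 65, 0, 0, -105, 0, 65, 0, 0, -130, 0, 65, 0, 0, -140, 0, 65, 0, 0, -140, 0, 65, 0, 0, -140, 0]}}

```text
clock: 19.67
position: [0.398, -0.2398, 0.249]
ee_rot: [-0.0, 0.975, 0.22, -0.0]
contact_force: [-0.0, 0.1, -0.6]
width: 0.0651
gripper_force: 0.0
```

```bash
python3 st.py
python3 - <<'E'
from h import *
w=get_image("wrist"); sc=get_image("scene")
for n,im in (("w",w),("sc",sc)):
  for q,z in (("key_grip",.11),("key_socket",.01)):
    for r in place_of(q,im)[:2]: print(n,q,np.round(r["point"],1),round(r["score"],2),np.round(atz(im,r["point"],z,n=="w"),4))
# housing axis uprightness and handle/stand
r=rectify(w,.124,.398,-.24,.07,.0005); hsv=cv2.cvtColor(r,cv2.COLOR_RGB2HSV)
m=((hsv[...,0]>8)&(hsv[...,0]<22)&(hsv[...,1]>190)&(hsv[...,2]>140)).astype(np.uint8)
n,l,st,c=cv2.connectedComponentsWithStats(m); k=1+np.argmax(st[1:,4]); (cx,cy),ab,an=cv2.minAreaRect(cv2.findNonZero((l==k).astype(np.uint8)))
print("bar",.398-.07+cy*.0005,-.24-.07+cx*.0005,np.array(ab)*.5,an)
E
```

```text
F [-0.   0.1 -0.6] M [-0.029  0.027  0.02 ] yaw 25.42 p [ 0.398  -0.2398  0.249 ] q6 0.43498765637898984 19.6667
w key_grip [242.5 270.4] 0.89 [ 0.2972 -0.2144  0.11  ]
w key_grip [309.  191.8] 0.63 [ 0.3981 -0.2394  0.11  ]
sc key_grip [264.3 168.4] 0.77 [ 0.4011 -0.2497  0.11  ]
sc key_grip [306.1 168.2] 0.56 [ 0.3163 -0.1731  0.11  ]
sc key_socket [273.1 198.7] 0.71 [ 0.3848 -0.2399  0.01  ]
sc key_socket [306.2 189.1] 0.68 [ 0.2786 -0.2157  0.01  ]
bar 0.40031648254394536 -0.2390834197998047 [88.26082611 20.54125977] 64.68711853027344
```

```bash
python3 -c "
from rig import sign_off; print(sign_off())"
```

```text
the job is handed in; nothing more can be done
None
```

I handed the job in at about 20 s on the robot's clock: the brass screw was turned to its stop, the key slipped an estimated 9.5° and was lifted off, and it is back upright and released in its stand. Contact forces stayed low throughout, though sign-off returned no verdict.

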